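# Open the bench storage well by its ring pull and stack a slide box inside

## Robot

A 6-joint arm with a two-finger parallel gripper is mounted at the origin on the work surface. World frame = base frame: x ahead of the robot, y to its left, z up, the work surface at z = 0. Lengths are in m, angles in rad, forces in N, time in s.
With the tool pointing down it reaches from about 0.35 to 0.975 m from the base axis. Payload 7.1 kg.
Tool frame: the origin (TCP) lies midway between the tips of the shut fingers; the grasp point (between the pads) lies 19 mm behind it; z points along the fingers, x is the direction in which the jaws open and shut, and the axes are right-handed (so a half turn about z gives the same grasp; the last joint's range is limited). The gripper opens to 88 mm and grips with 3 to 60 N. Pads are 20 mm wide; open, the fingers measure 115 mm over their backs; the gripper's body (75 mm by 178 mm) begins 61 mm behind the grasp point.
Start: joints at [-1.277, 0.423, 1.63, -0, 1.089, -0.019], TCP at [0.192, -0.595, 0.202] pointing down, gripper open.
Joint ranges: [-3, 3], [-0.9, 2.11], [0.09, 2.58], [-1.31, 4.45], [0.11, 2.69], [-2.54, 2.54]. Speed limits (rad/s): [2.39, 2.39, 3.01, 3.14, 3.14, 3.14].

## Interface

Orientations are given as a unit quaternion [w, x, y, z].
In Python, from station import move_pose, movel, movej, command_gripper, wait, inverse_kinematics, read_camera, camera_info, MotionError, job_done, get_time, get_joint_pos, get_qvel, get_effort, get_tcp_pos, get_ee_rot, get_ft_force, get_ft_torque, get_grip_width gives the robot as it stands. Calls block until the motion is done:
- move_pose(position, orientation): joint-space move of the TCP to a pose.
- movel(position, frame=None, v=0.15, until_force=None): straight line of the TCP; frame=None keeps the orientation; v is the mean speed in m/s. With until_force (N) it stops when the force on the tool has changed by that much, and returns True; else False.
- movej(angles): joint-space move.
- command_gripper(opening): opening from 0.0 (shut) to 1.0 (fully open); the grip force is fixed at half the most; returns when the fingers have stopped.
- wait(seconds).
- inverse_kinematics(position, orientation): joint angles nearest the present ones, or None.
- read_camera(name): name is "scene" or "side" or "wrist"; returns the picture (384x512x3 uint8, red, green, blue); there is no depth.
- camera_info(name): a dict with "intrinsics" (3x3 intrinsics, pixels), "T" (4x4, takes a point from camera to world coordinates); the wrist camera has in their place "tool_from_camera" (4x4, takes a point from camera to tool coordinates, whose origin is the TCP and whose axes are the tool frame's). Camera axes: x right, y up, looking along -z (the intrinsics and any distortion apply to the point x, -y, -z); pixel columns grow to the right and rows downward; lengths in m; the calibration is good to about 2 mm. A picture is of the moment at which its call begins: read the wrist's pose just before it. camera_info takes no time and is no camera call.
A pose or a line that the arm cannot do raises MotionError and nothing moves.
- job_done(): hands the job in, once; it reports no verdict.
Readings, each from a call of its own:
- get_time(): time.
- get_joint_pos(): joint angles.
- get_qvel(): joint speeds.
- get_effort(): joint torques, N m.
- get_tcp_pos(): TCP position.
- get_ee_rot(): TCP orientation.
- get_ft_force(): force on the tool from outside, world axes, zero at the start.
- get_ft_torque(): the same for the moment, N m.
- get_grip_width(): opening from 0.0 (shut) to 1.0 (fully open).
Only numpy, scipy, OpenCV 4.12 (cv2) and the standard library are available. Lean on these libraries where they do the work, as an engineer would, in place of code of your own. Each camera call takes 0.05 s, during which the arm holds its last target.

## Task

Flip the recessed ring pull in the flush hatch up until it stands upright while the hatch is still shut, then lift the hatch by it until it stands upright on its stiff hinge. Then take the slide box on the bench that is as long as the one in the well, and stack it on that one, long side over long side, so that its base drops fully over the lid lugs: lower it in the gripper, do not drop it, and let go. Leave the shorter slide box, the bottles, jars, beaker and carton standing where they are.

Things in the scene. Friction and masses are not known exactly. Their poses are not given: they have to be found in the camera images.
- deck: Raised grey deck fixed on the bench: 336 mm along y, local x from -125 to +135 mm, 140 mm high. Origin at bench level under the centre of its well; x points away from the robot. Well mouth: x -95 to +95, y -105 to +105 mm; well floor 6 mm above the bench. The aluminium hatch filling the mouth is flush with the deck top: 188 mm (x) by 206 mm (y), 12 mm thick, 0.3 kg
- hatch_hinge (a point): Middle of the hatch's hinge line, fixed on the deck at local (95, 0, 140) mm, on the far edge of the mouth. Its axes are the deck's; the hinge line is its y axis.
- hatch (a joint): Hatch angle in rad: 0 shut and flush, grows as the near edge swings up and away from the robot, 1.57 upright, stop at 1.83. The hinge is stiff (0.48 N m friction): the hatch stays at any angle where it is left; lifting by the ring takes about 5 N.
- ring (a joint): Ring pull's angle to the hatch in rad: 0 lying flat in its recess, 1.57 standing square to the hatch, stop at 1.75. Light friction (0.03 N m) keeps it at any angle.
- ring_bar (a point): Centre of the free cross bar of the steel ring pull (rectangular bail, 72 mm wide, 66 mm long). On the bar a round, free-turning grip sleeve, 12 mm thick, 52 mm long; bar parallel to the hatch hinge; 8 mm side arms centred 32 mm either side. Lying flat, it is 114 mm from the hinge line, its centre 8 mm below the hatch face. Axes turn with the ring: x pivot to bar, y along the bar.
- ring_pivot (a point): Middle of the ring pull's pivot line, near the hatch's near edge: 170 mm from the hatch hinge line towards the robot, 8 mm below the hatch face, 56 mm from the bar. Axes turn with the hatch.
- recess (a point): Middle of the floor of the ring's recess, a dark open pan in the hatch, 30 mm below the hatch face and 131 mm from the hinge line; 96 mm long (x) by 84 mm (y), so fingers can reach below the bar on both sides of it. Axes turn with the hatch
- low_box: Slide box standing loose on the well's floor, under the hatch: white lidded box 110 x 56 mm, 42 mm high to the lid's top, 0.4 kg. Two lugs on the lid, on the long centre line 34 mm either side of the middle, 12 mm across, 7 mm high, tapered. Origin at the centre of the underside; local x along its length, z up. Its length runs roughly along the deck's y.
- long_box: The slide box to stack, on the bench beside the deck: 110 x 56 x 42 mm (49 with lugs), 0.18 to 0.35 kg, like the one in the well. Two 18 mm square recesses, 9 mm deep, in its base, 34 mm either side of the middle, fit over the lugs with 3 mm play; either way round. Seated, its underside is 42 mm above the lower one's. Origin at the centre of the underside; local x along its length, z up. 
- short_box: Bystander: shorter slide box of the same make, 80 x 56 x 42 mm, lugs 19 mm either side of the middle, standing on the bench on the other side of the deck. Origin at the centre of the underside; local x along its length, z up. 
- deck_bottle: Bystander: glass bottle, 48 mm across, 105 mm high, standing on the deck's top beside the hatch. Origin at the centre of its underside.
- deck_jar: Bystander: low jar, 48 mm across, 60 mm high, on the deck's top on the other side of the hatch. Origin at the centre of its underside.
- well_jar: Bystander: amber jar, 36 mm across, 60 mm high, in the well beside the slide box. Origin at the centre of its underside.
- bottle_a: Bystander: glass bottle, 66 mm across, 150 mm high, on the bench. Origin at the centre of its underside.
- bottle_b: Bystander: glass bottle, 66 mm across, 150 mm high, on the bench. Origin at the centre of its underside.
- beaker: Bystander: beaker, 70 mm across, 90 mm high, on the bench. Origin at the centre of its underside.
- carton: Bystander: cardboard carton, 70 x 90 mm, 60 mm high, on the bench. Origin at the centre of its underside.
Not all that is in view belongs to the job. What is shaped like the long_box but red or turquoise is not meant.

How it is judged:
On the way, in this order (a step that is already met when the one before it is completed fails the run):
1. the ring pull stands up (over 1.2 rad) while the hatch is still shut (under 0.1 rad) (value of joint ring above 1.2 rad and value of joint hatch below 0.1 rad), for 0.1 s.
2. the hatch stands open, past 1.3 rad (value of joint hatch above 1.3 rad), for 0.2 s.
At the end, for the whole second after the job is handed in: Hatch open past 1.25 rad by itself; long slide box level and fully down over the lugs of the box in the well (undersides 39 to 44.5 mm apart, centres within 7 mm, lengths parallel within 0.15 rad); lower box flat on the well floor; both at rest, let go (value of joint hatch above 1.25 rad and z of long_box in the frame of low_box between 0.039 and 0.0445 m and horizontal distance between long_box and low_box below 0.007 m and angle between the x axis of long_box and the x axis of low_box, either way round below 0.15 rad and angle between each of long_box, low_box's own z axis and vertical below 0.06 rad and height (world z) of low_box below 0.012 m and linear speed of each of long_box, low_box below 0.02 m/s); the robot touches nothing.
It fails at once if the slide box is let go while more than 15 mm above its seat, over the box in the well (horizontal distance between long_box and low_box below 0.06 m and z of long_box in the frame of low_box above 0.057 m and contact force between long_box and the fingers below 0.05 N).
It fails at once if a bystander is moved more than 40 mm or tipped over (distance of any of deck_bottle, deck_jar, well_jar, bottle_a, bottle_b, beaker, carton, short_box from where it was at the start of the episode above 0.04 m or angle between any of deck_bottle, deck_jar, well_jar, bottle_a, bottle_b, beaker, carton, short_box's own z axis and vertical above 0.5 rad).
It also fails if it takes over 72 s, if anything falls off the work surface, if the arm or the gripper's body presses on something with over 40 N, if the wrist force passes 120 N, or if a joint passes its speed limit or range.

## Working session

There is one attempt and no reset: what is moved stays moved. The work goes in short steps, each a Python script; the robot and the scene stay as the last script left them, time stands still between calls to the robot, and variables do not carry over. Pictures are saved under pics/ and viewed, and the job is handed in when it is done.

```bash
mkdir -p pics; ls; python3 - <<'E'
from station import *
import cv2,numpy as np
print(get_time(),get_ee_rot(),get_tcp_pos())
for n in ["scene","side","wrist"]:
    im=read_camera(n); cv2.imwrite(f"pics/{n}0.png",im[:,:,::-1])
    print(n,{k:np.round(v,4).tolist() if not isinstance(v,str) else v for k,v in camera_info(n).items()})
E
```

```text
pics
0.0 [-4.80385520e-04  8.08621215e-01 -5.88329063e-01 -6.43913131e-04] [ 0.19215909 -0.59408505  0.20108078]
scene {'intrinsics': [[484.2087, 0.0, 254.7364], [0.0, 484.2087, 186.9339], [0.0, 0.0, 1.0]], 'T': [[-0.5238, -0.6062, 0.5985, 1.3705], [0.8516, -0.3893, 0.3509, 0.4429], [0.0203, 0.6935, 0.7202, 1.2211], [0.0, 0.0, 0.0, 1.0]]}
side {'intrinsics': [[424.7366, 0.0, 257.0426], [0.0, 424.7366, 184.3905], [0.0, 0.0, 1.0]], 'T': [[-0.6876, 0.3596, -0.6308, -0.4529], [-0.7259, -0.358, 0.5872, 0.7769], [-0.0147, 0.8617, 0.5072, 0.8465], [0.0, 0.0, 0.0, 1.0]]}
wrist {'intrinsics': [[295.7988, 0.0, 252.4712], [0.0, 295.7988, 187.8754], [0.0, 0.0, 1.0]], 'tool_from_camera': [[1.0, -0.0005, -0.0011, -0.0001], [-0.0008, -0.9576, -0.288, -0.0796], [-0.0009, 0.2881, -0.9576, -0.1824], [0.0, 0.0, 0.0, 1.0]]}
```

View pics/scene0.png

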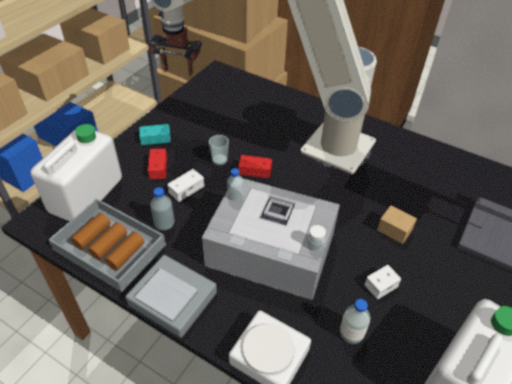

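View pics/side0.png

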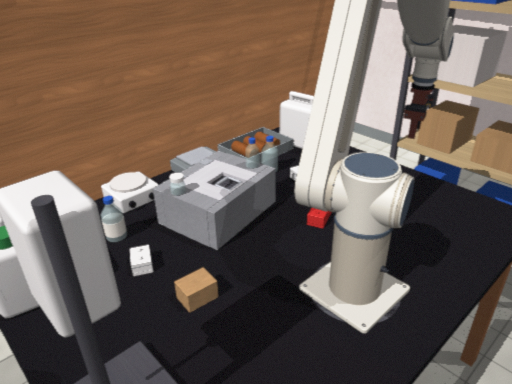

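View pics/wrist0.png

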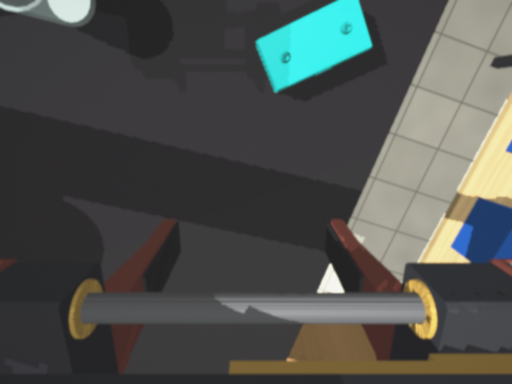

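The scene shows the deck in the middle (hatch about 275,220, ring at 278,210). There are two white slide boxes, at (186,184) and (382,281). The red and turquoise boxes are decoys. I'll zoom in for first estimates.

```bash
cat > h.py <<'E'
from station import *
import cv2,numpy as np
from scipy.spatial.transform import Rotation as R
def qR(q): return R.from_quat([q[1],q[2],q[3],q[0]])
def Rq(r):
    q=r.as_quat(); return [q[3],q[0],q[1],q[2]]
def snap(n,name):
    """returns image, K, T(cam->world)"""
    p=np.array(get_tcp_pos());q=get_ee_rot()
    im=read_camera(n); cv2.imwrite(f"pics/{name}.png",im[:,:,::-1])
    ci=camera_info(n);K=np.array(ci["intrinsics"])
    if n=="wrist":
        T=np.eye(4);T[:3,:3]=qR(q).as_matrix();T[:3,3]=p
        T=T@np.array(ci["tool_from_camera"])
    else: T=np.array(ci["T"])
    np.savez(f"pics/{name}.npz",K=K,T=T)
    return im,K,T
def load(name):
    d=np.load(f"pics/{name}.npz");return cv2.imread(f"pics/{name}.png")[:,:,::-1],d["K"],d["T"]
def cast(uv,z,K,T):
    uv=np.atleast_2d(uv).astype(float)
    d=np.c_[(uv[:,0]-K[0,2])/K[0,0],-(uv[:,1]-K[1,2])/K[1,1],-np.ones(len(uv))]@T[:3,:3].T
    s=(z-T[2,3])/d[:,2]
    return T[:3,3]+d*s[:,None]
def proj(P,K,T):
    P=np.atleast_2d(P);c=(P-T[:3,3])@T[:3,:3]
    return np.c_[K[0,0]*c[:,0]/-c[:,2]+K[0,2],K[1,1]*-c[:,1]/-c[:,2]+K[1,2]]
def zoom(name,x0,y0,x1,y1,f=4):
    im=cv2.imread(f"pics/{name}.png")[y0:y1,x0:x1]
    cv2.imwrite(f"pics/{name}_z{x0}_{y0}.png",cv2.resize(im,None,fx=f,fy=f,interpolation=cv2.INTER_CUBIC))
def down(yaw):
    """tool pointing down, jaw axis x at world angle yaw"""
    return Rq(R.from_euler('z',yaw)*R.from_euler('x',np.pi))
E
python3 - <<'E'
from h import *
for n in ["scene","side"]:
    ci=camera_info(n);np.savez(f"pics/{n}0.npz",K=np.array(ci["intrinsics"]),T=np.array(ci["T"]))
zoom("scene0",130,140,330,290)
im,K,T=load("scene0")
print(cast([[186,181],[382,278]],.042,K,T)); print(cast([[278,210],[275,225]],.14,K,T))
E
```

```text
[[ 0.49347667 -0.34344296  0.042     ]
 [ 0.50278242  0.36779033  0.042     ]]
[[0.51582491 0.02407558 0.14      ]
 [0.57045819 0.04524825 0.14      ]]
```

View pics/scene0_z130_140.png

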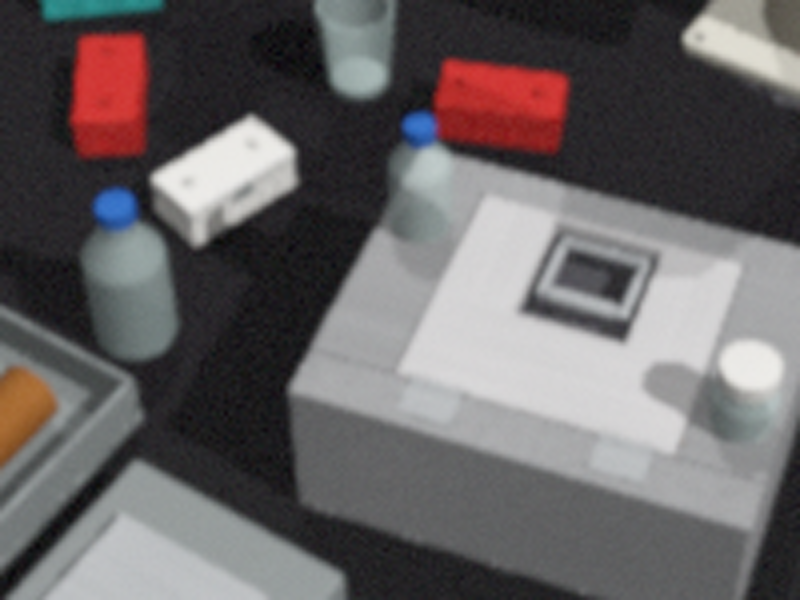

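```bash
python3 - <<'E'
from h import *
im,K,T=load("scene0")
c=np.array([[742,265],[487,197],[400,372],[672,452]])/4+[130,140]
P=cast(c,.14,K,T);print(P)
ex=(P[2]+P[3]-P[0]-P[1]);yaw=np.arctan2(ex[1],ex[0]);print(P.mean(0),yaw)
for p in [(0.5,-0.25,0.42),(0.5,0.03,0.45)]:
    for a in (yaw,yaw+np.pi,):
        print(p,a,inverse_kinematics(p,down(a)))
print(qR(get_ee_rot()).as_matrix().round(2))
E
```

```text
[[ 0.44222143  0.11146742  0.14      ]
 [ 0.48563033 -0.08638569  0.14      ]
 [ 0.66461656 -0.0478686   0.14      ]
 [ 0.62250693  0.14811866  0.14      ]]
[0.55374381 0.03133295 0.14      ] 0.20624899761278287
(0.5, -0.25, 0.42) 0.20624899761278287 [-4.84936584e-01  1.46984497e-01  1.51006499e+00 -4.44089210e-16
  1.48454316e+00 -6.91185582e-01]
(0.5, -0.25, 0.42) 3.347841651202576 [-0.48493658  0.1469845   1.51006499  0.          1.48454316  2.45040707]
(0.5, 0.03, 0.45) 0.20624899761278287 [ 3.61686444e-02  3.36220143e-02  1.57283256e+00 -4.44089210e-16
  1.53513808e+00 -1.70080353e-01]
(0.5, 0.03, 0.45) 3.347841651202576 None
[[ 0.31 -0.95 -0.  ]
 [-0.95 -0.31  0.  ]
 [-0.   -0.   -1.  ]]
```

```bash
python3 - <<'E'
from h import *
yaw=.206
movel([.192,-.594,.40],v=.3)
move_pose([.48,-.27,.40],down(yaw)); wait(.2); snap("wrist","w1")
move_pose([.53,.06,.40],down(yaw)); wait(.2); snap("wrist","w2"); print(get_time(),get_tcp_pos())
E
```

```text
4.3167 [0.53013187 0.05909333 0.39997462]
```

View pics/w1.png

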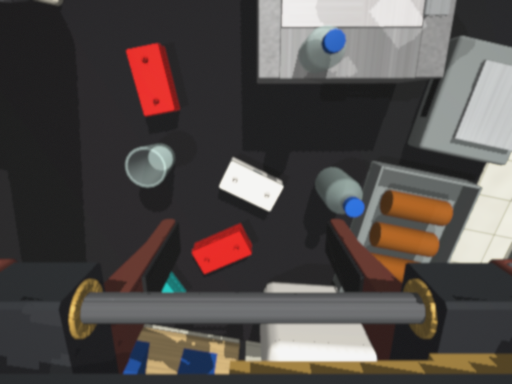

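View pics/w2.png

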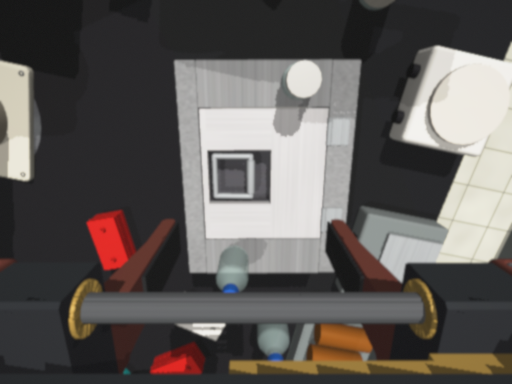

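```bash
python3 - <<'E'
from h import *
zoom("w2",165,50,365,200); zoom("w2",165,150,365,300); zoom("w1",200,140,320,230,6)
E
```

```text
(no output)
```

View pics/w2_z165_50.png

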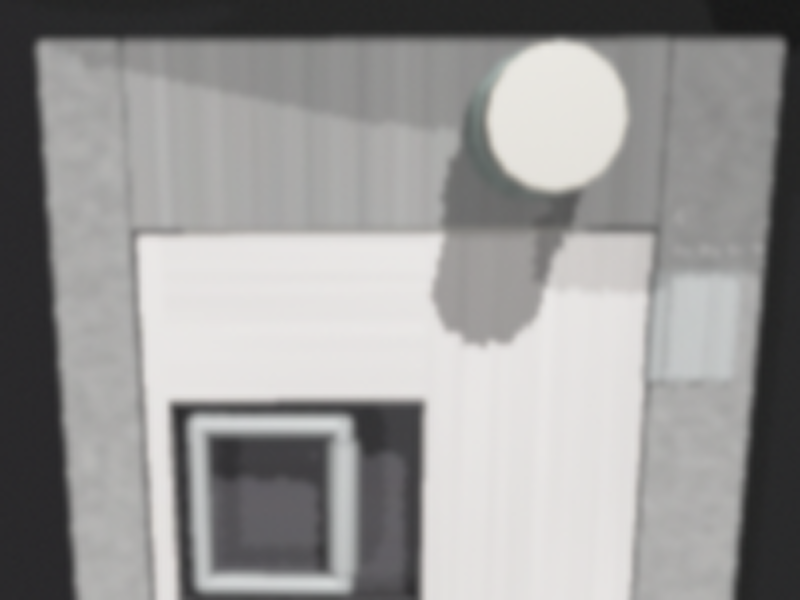

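View pics/w2_z165_150.png

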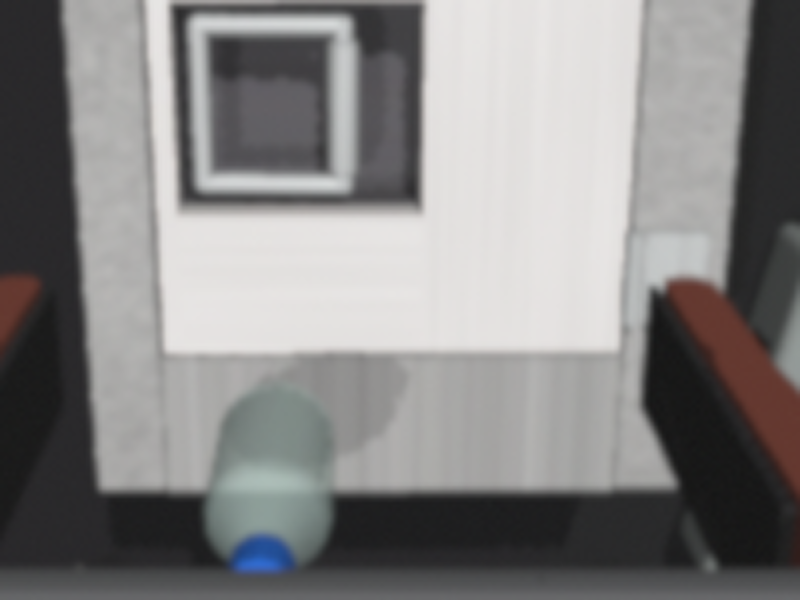

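View pics/w1_z200_140.png

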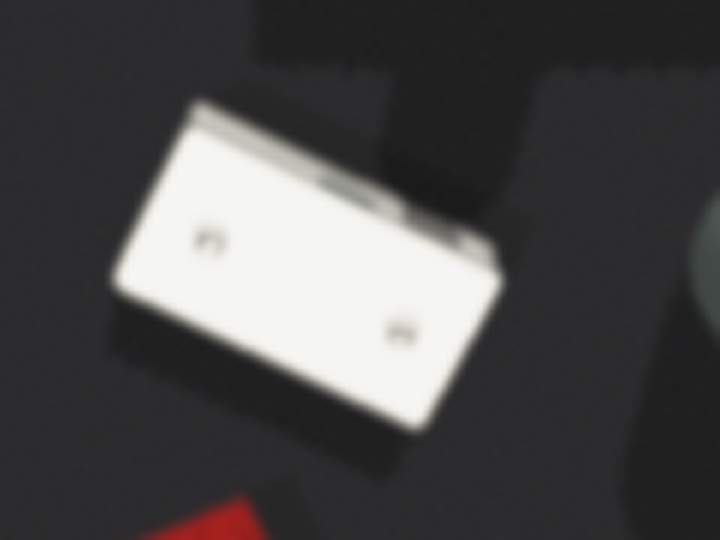

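```bash
python3 - <<'E'
from h import *
im,K,T=load("w2")
px=np.array([[174,60],[361,59.5],[189.25,272.75],[335,272.5],[199,108.25],[329,108.25],[205.75,238.5],[319.5,238]])
L=np.array([[-125,168],[135,168],[-125,-168],[135,-168],[-93,103],[95,103],[-93,-103],[95,-103]])/1000
P=cast(px,.14,K,T)[:,:2]
lc,pc=L.mean(0),P.mean(0)
H=(L-lc).T@(P-pc);a=np.arctan2(H[0,1]-H[1,0],H[0,0]+H[1,1])
Rm=np.array([[np.cos(a),-np.sin(a)],[np.sin(a),np.cos(a)]])
o=pc-Rm@lc
print("deck",o,a);print(((P-o)@Rm-L)*1000)
bar=cast([250.75,176],.132,K,T)[0,:2];print("bar local",(bar-o)@Rm*1000)
im,K,T=load("w1")
f=lambda q:np.array(q)/6+[200,140]
lg=cast(f([[210,240],[402,330]]),.047,K,T);print("lugs",lg,np.linalg.norm(lg[1]-lg[0]))
c=cast(f([[112,285],[420,430],[502,278],[192,118]]),.042,K,T);print(c, c.mean(0),[np.linalg.norm(c[i]-c[i-1]) for i in range(4)])
hsv=cv2.cvtColor(im,cv2.COLOR_RGB2HSV)
E
```

```text
deck [0.55233223 0.0255153 ] 0.20056276703538614
[[ 1.16214291 -0.80475782]
 [-0.51922858  0.98405289]
 [ 3.05750895 -0.92767685]
 [-7.85523002  0.8221499 ]
 [ 0.65549038 -0.08578702]
 [ 0.44725659  0.77276397]
 [ 1.9150984  -1.29646719]
 [ 1.13696136  0.53572212]]
bar local [-17.32876254   0.19870756]
lugs [[ 0.46135739 -0.34262242  0.047     ]
 [ 0.52653232 -0.35926507  0.047     ]] 0.06726626502405308
[[ 0.43360616 -0.36492908  0.042     ]
 [ 0.54031199 -0.39307492  0.042     ]
 [ 0.55441003 -0.33739355  0.042     ]
 [ 0.44857708 -0.30676958  0.042     ]] [ 0.49422632 -0.35054178  0.042     ] [np.float64(0.060055439952110413), np.float64(0.11035543059814865), np.float64(0.05743839968961432), np.float64(0.11017459186894359)]
```

```bash
cat >> h.py <<'E'
O=np.array([.5535,.0258]); A=0.2006
def W(x,y,z):
    """deck local m -> world"""
    return np.array([O[0]+np.cos(A)*x-np.sin(A)*y,O[1]+np.sin(A)*x+np.cos(A)*y,z])
def bar(th,ph):
    """bar centre in deck local x,z for hatch angle th, ring angle ph"""
    u=.170-.056*np.cos(ph); n=-.008+.056*np.sin(ph)
    return .095-(u*np.cos(th)-n*np.sin(th)), .140+u*np.sin(th)+n*np.cos(th)
E
python3 - <<'E'
from h import *
im,K,T=load("w2")
px=np.array([[174,60],[361,59.5],[189.25,272.75],[199,108.25],[329,108.25],[205.75,238.5],[319.5,238]])
L=np.array([[-125,168],[135,168],[-125,-168],[-93,103],[95,103],[-93,-103],[95,-103]])/1000
P=cast(px,.14,K,T)[:,:2]
lc,pc=L.mean(0),P.mean(0)
H=(L-lc).T@(P-pc);a=np.arctan2(H[0,1]-H[1,0],H[0,0]+H[1,1])
Rm=np.array([[np.cos(a),-np.sin(a)],[np.sin(a),np.cos(a)]])
o=pc-Rm@lc
print("deck",o,a);print(((P-o)@Rm-L)*1000)
b=cast([250.75,176],.132,K,T)[0,:2];print("bar local",(b-o)@Rm*1000)
# verify with scene camera
im,K,T=load("scene0")
b=cast([[278.5,208.8]],.132,K,T)
x,z=bar(0,0); print(x,z,W(x,0,z))
print(proj(W(x,0,z),K,T), proj([W(-.093,.103,.14),W(.095,-.103,.14)],K,T))
command_gripper(.27)
move_pose(W(x,0,.22),down(A)); wait(.2); print(get_tcp_pos(),get_grip_width()); snap("wrist","w3"); snap("scene","s3")
zoom("s3",200,130,360,270,5)
E
```

```text
deck [0.5535917 0.0257608] 0.20728418635938417
[[ 1.00568913  0.04277568]
 [-0.66949418  0.09529123]
 [ 0.64180628 -0.08529024]
 [ 0.06626871  0.5515201 ]
 [-0.14043641  0.14783399]
 [-0.06689111 -0.66294575]
 [-0.83694242 -0.089185  ]]
bar local [-18.61006751   0.33412639]
-0.019000000000000017 0.132 [0.534881   0.02201411 0.132     ]
[[274.05709063 215.58938232]] [[314.58190952 205.7310954 ]
 [227.06346381 232.34315193]]
[0.53617697 0.02233548 0.22180801] 0.26707131911361587
```

View pics/w3.png

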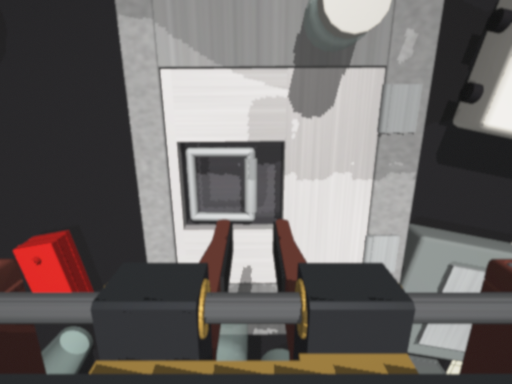

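View pics/s3_z200_130.png

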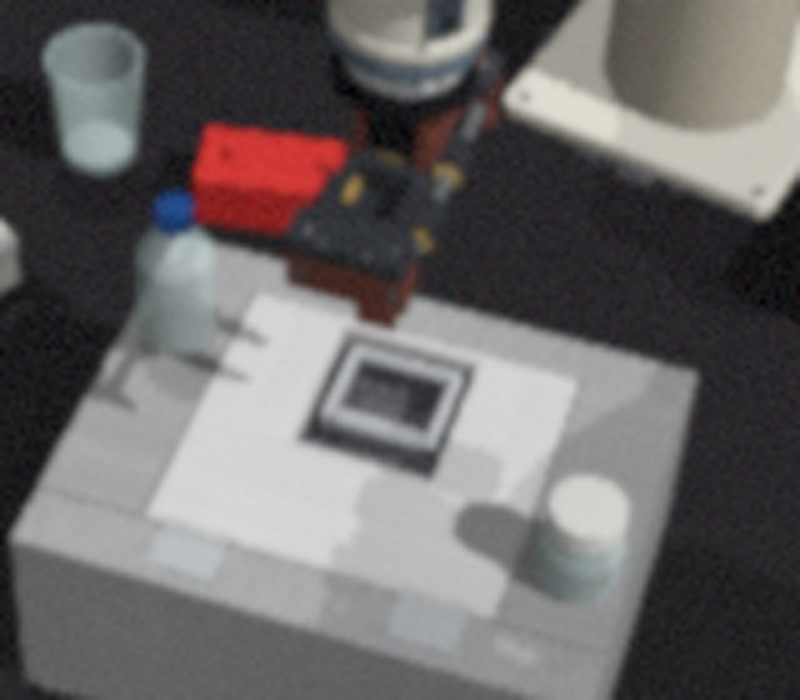

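```bash
sed -i 's/A=0.2006/A=0.2073/' h.py; python3 - <<'E'
from h import *
im,K,T=load("w3")
q=down(A)
x,z=bar(0,0)
print(get_tcp_pos(),W(x,0,.22))
movel(W(x,0,.155),q,v=.1); 
print(movel(W(x,0,.118),q,v=.04,until_force=10)); wait(.1)
f0=np.array(get_ft_force());print(f0,get_tcp_pos())
command_gripper(0.0); wait(.2); print(get_grip_width(),np.array(get_ft_force())-f0,get_tcp_pos())
snap("side","d3");snap("wrist","w3b");print(get_time())
E
```

```text
[0.53564284 0.02226454 0.22124105] [0.53490679 0.02188945 0.22      ]
False
[ 0.24073221 -0.62056438  0.20103933] [0.53514861 0.02189473 0.11826743]
0.004180233155854001 [-0.0260644   0.49665005  0.28425425] [0.53494704 0.02188342 0.11801241]
9.2833
```

View pics/w3b.png

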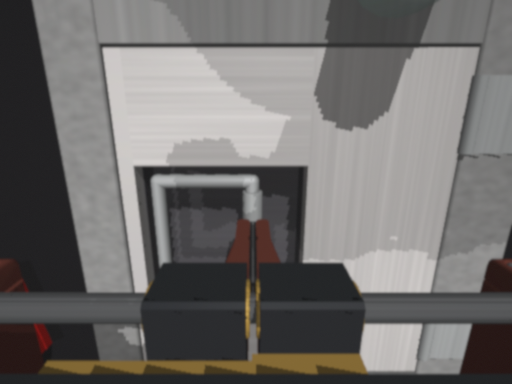

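```bash
python3 - <<'E'
from h import *
im,K,T=load("w3b")
p=np.array(get_tcp_pos());q=qR(get_ee_rot()).as_matrix()
print(proj([p,p-.019*q[:,2],W(-.019,0,.132),W(-.019,.036,.132),W(-.075,.036,.132),W(-.093,.103,.14),W(.095,.103,.14)],K,T))
print(cast([[252,178],[158,180]],.132,K,T)-W(-.019,.032,.132))
im,K,T=load("w3")
c=cast([[251,150],[251,218],[193,150],[193,218]],.132,K,T)[:,:2]
Rm=R.from_euler('z',A).as_matrix()[:2,:2]
print((c-O)@Rm)
zoom("d3",140,130,300,250,5)
E
```

```text
[[251.75238518 222.58630436]
 [251.65541123 235.14429753]
 [251.59581344 231.60085199]
 [251.59047488 175.50023088]
 [156.22796321 175.41298411]
 [102.35429458  48.40927618]
 [481.44893316  48.68370769]]
[[-0.00027523  0.00247915  0.        ]
 [-0.05428087 -0.01017981  0.        ]]
[[-0.01809038  0.03391218]
 [-0.01855821 -0.03388639]
 [-0.07172591  0.03422927]
 [-0.07602807 -0.03350829]]
```

View pics/d3_z140_130.png

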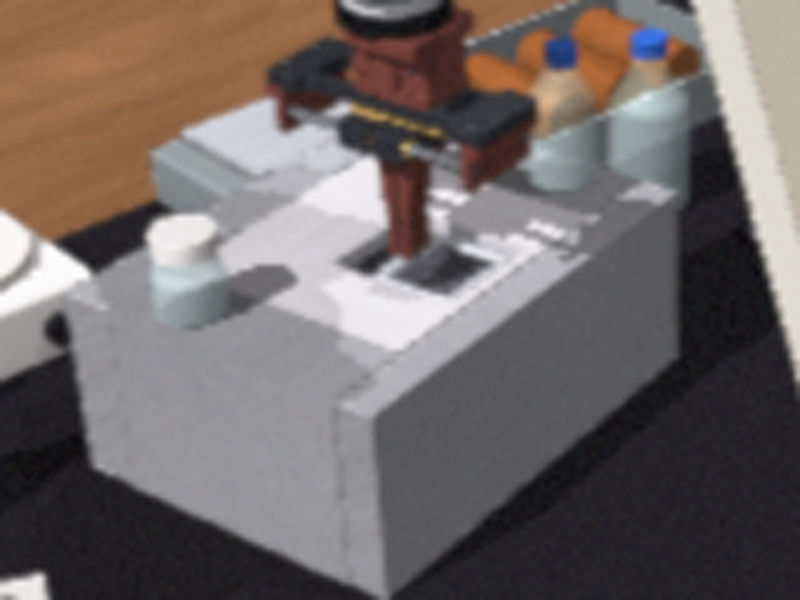

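```bash
python3 - <<'E'
from h import *
zoom("w3b",190,150,320,270,6)
E
```

```text
(no output)
```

View pics/w3b_z190_150.png

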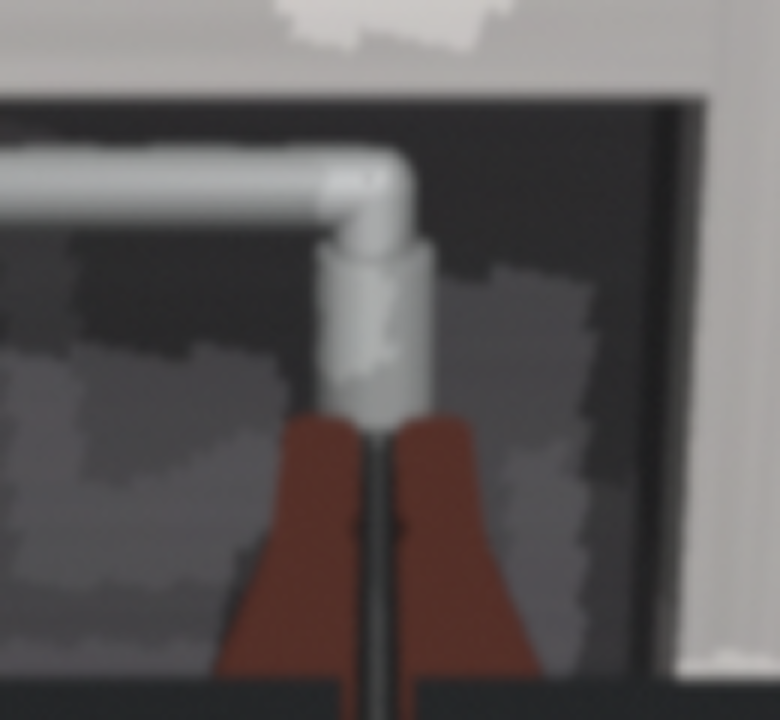

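```bash
python3 - <<'E'
from h import *
p=np.array(get_tcp_pos())
im,K,T=load("d3")
for dz in (0,.01,.02): print("side",proj(p+[0,0,dz],K,T))
im,K,T=load("s3"); 
for dz in (0,.01,.02): print("scene",proj(np.array([.536,.0223,.2212+dz]),K,T))
snap("scene","s4");zoom("s4",200,130,360,270,5)
im,K,T=load("s4")
for dz in (0,.01,.02): print("scene4",proj(p+[0,0,dz],K,T))
E
```

```text
side [[221.3896214  185.02843805]]
side [[221.219732   182.47299537]]
side [[221.04863388 179.89937148]]
scene [[275.49498444 195.32350918]]
scene [[275.67710073 192.89885411]]
scene [[275.8611562  190.44838121]]
scene4 [[273.78202404 218.64903767]]
scene4 [[273.94601503 216.46830618]]
scene4 [[274.11166039 214.26557521]]
```

View pics/s4_z200_130.png

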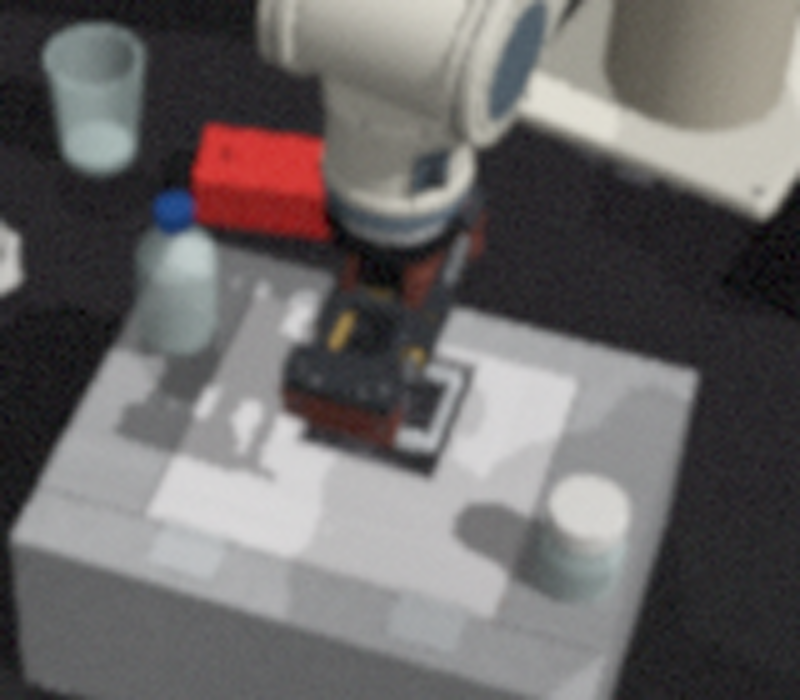

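```bash
python3 - <<'E'
from h import *
p=W(-.019,0,.113); f0=np.array(get_ft_force())
print(movel(p,down(A),v=.02,until_force=4),get_tcp_pos(),np.array(get_ft_force())-f0)
snap("wrist","w4");zoom("w4",190,150,320,270,6);print(get_time())
E
```

```text
True [0.53596723 0.02204858 0.11712715] [-1.60056386  1.31528346  7.77835875]
9.5917
```

View pics/w4_z190_150.png

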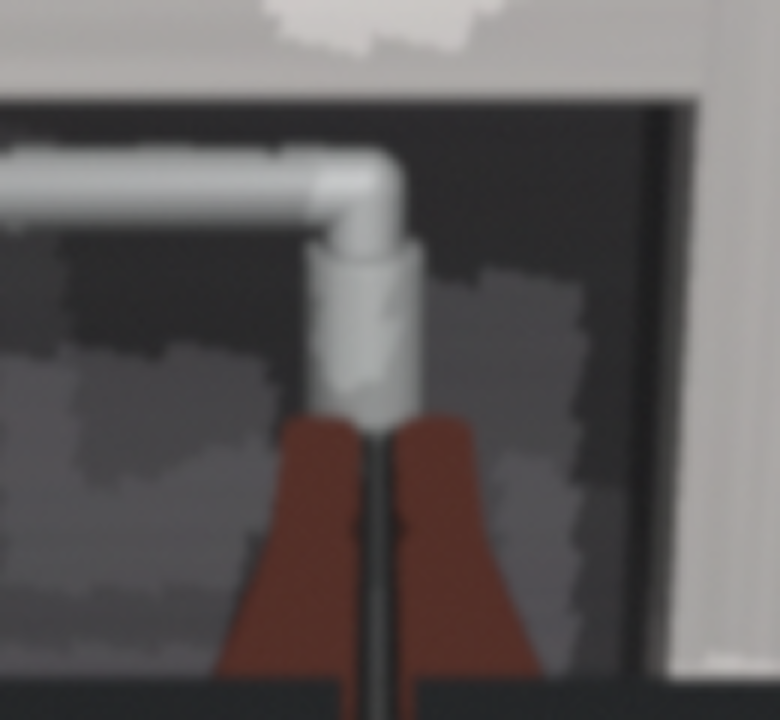

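The fingertips rest on top of the bar, so they actually end about 20 mm short of the reported TCP. I'll allow for that and go deeper.

```bash
python3 - <<'E'
from h import *
q=down(A);x=-.019
movel(W(x,0,.135),q,v=.1); command_gripper(.28); wait(.1)
print(movel(W(x,0,.098),q,v=.04,until_force=6),get_tcp_pos()); wait(.1)
f0=np.array(get_ft_force());print(f0,get_grip_width())
command_gripper(0.0); wait(.2); print(get_grip_width(),np.array(get_ft_force())-f0,get_tcp_pos())
snap("wrist","w5");zoom("w5",190,150,320,270,6);print(get_time())
E
```

```text
False [0.53510716 0.02190312 0.09821418]
[-0.19558082  0.56875405  0.36847284] 0.2806632372795177
0.1279824384139346 [-2.02739546 -1.05441032  1.49180107] [0.53467878 0.02183341 0.09806167]
12.4083
```

View pics/w5_z190_150.png

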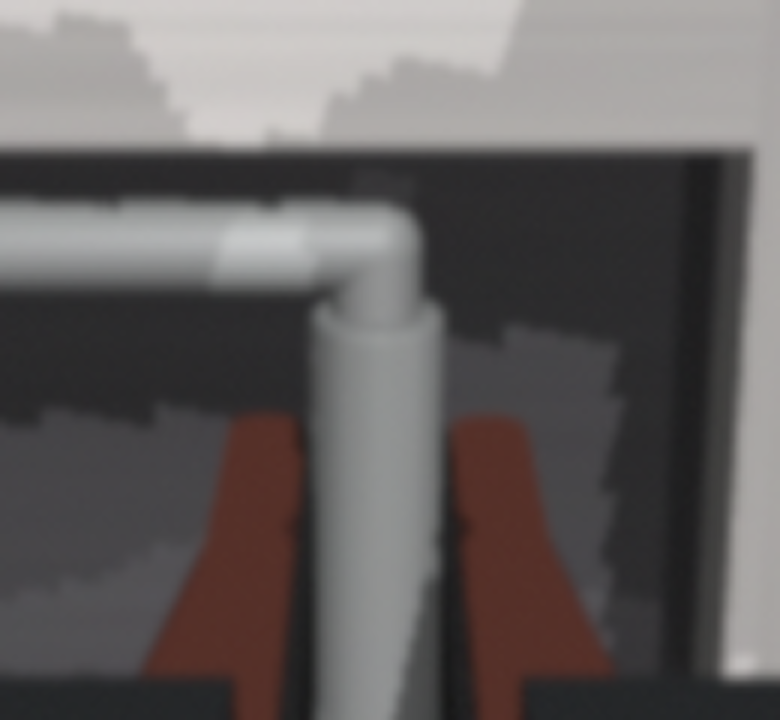

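```bash
python3 - <<'E'
from h import *
q=down(A);off=.034
f0=np.array([0,0,0])
for ph in np.linspace(.25,1.5,6):
    x,z=bar(0,ph); movel(W(x,0,z-off),q,v=.1)
    print(round(ph,2),np.round(get_ft_force(),1),np.round(get_tcp_pos(),4),round(get_grip_width(),3))
wait(.3)
snap("side","d6");zoom("d6",140,100,300,220,5);snap("wrist","w6");print(get_time())
E
```

```text
0.25 [-1.6 -1.9 -0.3] [0.533  0.0215 0.112 ] 0.125
0.5 [-1.2 -0.9 -0.3] [0.5281 0.0204 0.1249] 0.129
0.75 [-0.2 -1.5 -0.7] [0.5201 0.0188 0.1363] 0.128
1.0 [-0.6  0.  -1. ] [0.5096 0.0165 0.1452] 0.129
1.25 [ 0.4 -0.8 -0.5] [0.4974 0.014  0.1513] 0.129
1.5 [-0.2  0.3  1.4] [0.484  0.0112 0.154 ] 0.131
14.5583
```

View pics/d6_z140_100.png

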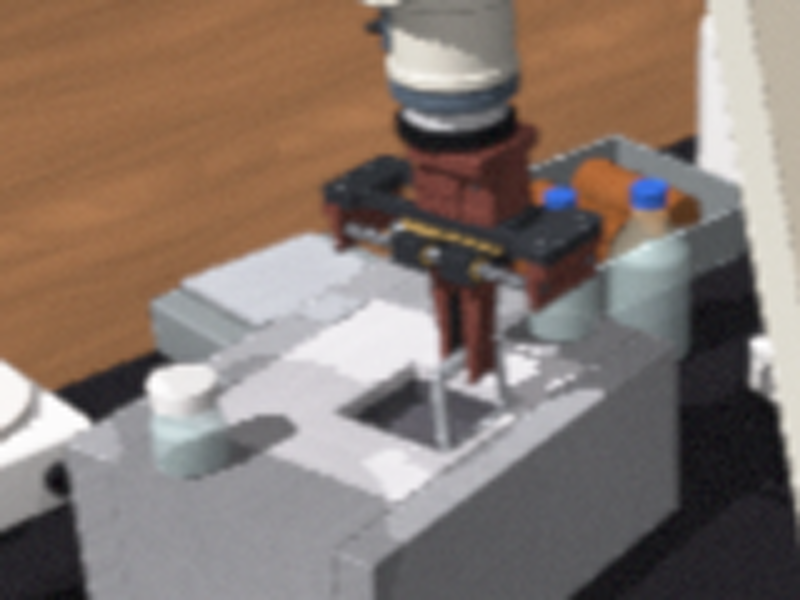

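View pics/w6.png

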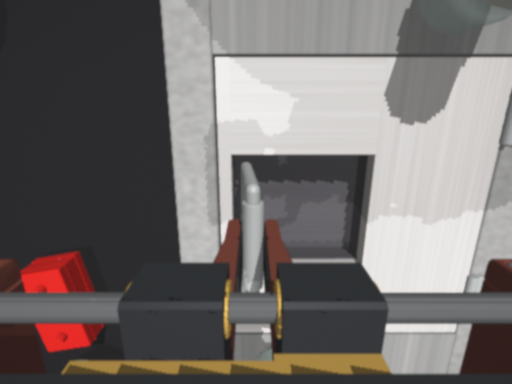

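```bash
python3 - <<'E'
from h import *
q=down(A);off=.034
pts=[(th,)+bar(th,1.5) for th in np.linspace(.175,1.75,10)]
for th,x,z in pts: assert inverse_kinematics(W(x,0,z-off),q) is not None
for th,x,z in pts:
    movel(W(x,0,z-off),q,v=.12)
    f=np.array(get_ft_force()); print(round(th,2),f.round(1),round(get_grip_width(),3))
    if np.linalg.norm(f)>45: break
wait(.2)
snap("side","d7");snap("scene","s7");snap("wrist","w7");print(get_time(),get_tcp_pos())
E
```

```text
0.18 [0.7 0.6 0.1] 0.127
0.35 [1.6 0.2 0.2] 0.129
0.52 [ 1.1 -0.5  0.3] 0.129
0.7 [0.6 0.1 0.1] 0.125
0.88 [ 0.9 -0.5 -0.6] 0.128
1.05 [ 1.6 -0.  -0.5] 0.128
1.22 [ 1.8  1.  -1.3] 0.124
1.4 [ 2.2 -0.4 -0.6] 0.124
1.58 [ 2.   0.5 -1.2] 0.129
1.75 [ 2.7  1.9 -0.8] 0.124
18.9083 [0.72147785 0.06116728 0.26139446]
```

View pics/d7.png

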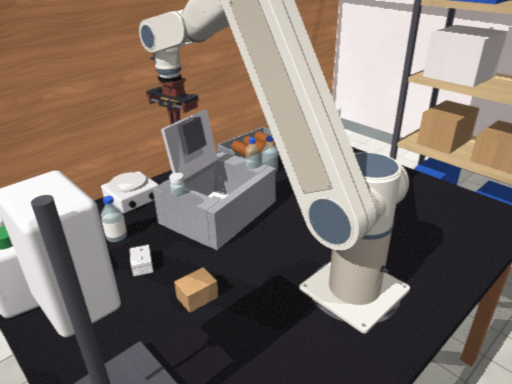

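View pics/s7.png

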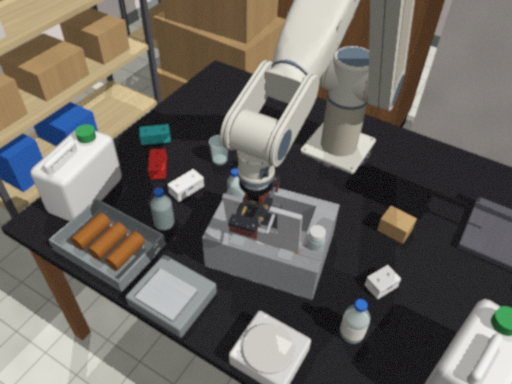

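View pics/w7.png

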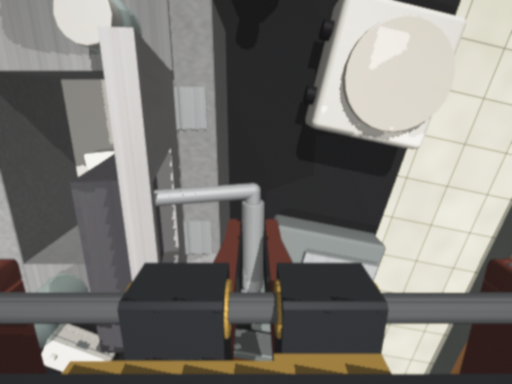

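```bash
python3 - <<'E'
from h import *
command_gripper(.4); wait(.1)
p=np.array(get_tcp_pos()); print(np.round(get_ft_force(),1))
movel(p+[0,0,.13],down(A),v=.2)
move_pose(W(-.03,.05,.38),down(A)); wait(.3); snap("wrist","w8")
im,K,T=load("scene0")
print("bottles",cast([[163,229],[355,342]],0,K,T))
im,K,T=load("w1"); print("red",cast([[194,248],[204,272],[252,248],[241,227]],.042,K,T)); print("wbottle",cast([[350,207],[340,175]],.15,K,T))
print(get_time())
E
```

```text
[-0.3 -0.3 -0.5]
bottles [[ 0.67526059 -0.30196528  0.        ]
 [ 0.70307567  0.37798104  0.        ]]
red [[ 0.40653188 -0.501677    0.042     ]
 [ 0.43520129 -0.55259864  0.042     ]
 [ 0.52192355 -0.47761452  0.042     ]
 [ 0.49109609 -0.43663491  0.042     ]]
wbottle [[ 0.64525385 -0.32014995  0.15      ]
 [ 0.61528228 -0.2739592   0.15      ]]
21.575
```

View pics/w8.png

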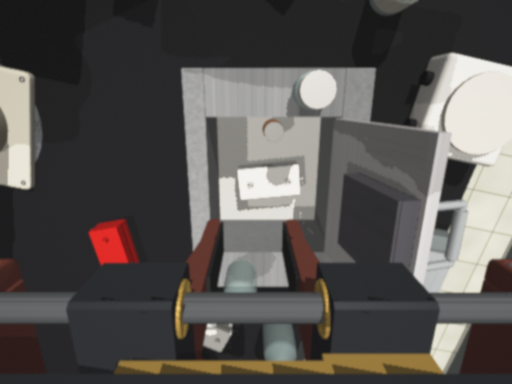

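```bash
python3 - <<'E'
from h import *
zoom("w8",200,100,340,220,5)
E
```

```text
(no output)
```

View pics/w8_z200_100.png

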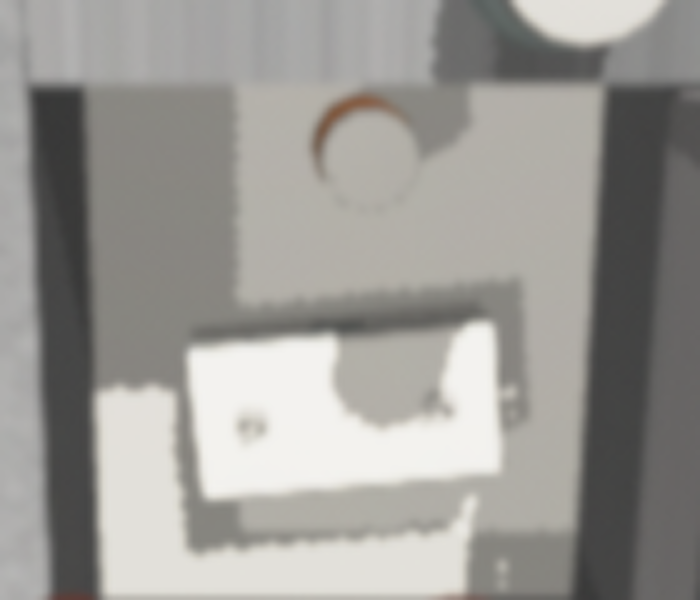

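```bash
python3 - <<'E'
from h import *
im,K,T=load("w8")
f=lambda q:np.array(q)/5+[200,100]
Rm=R.from_euler('z',A).as_matrix()[:2,:2]
loc=lambda P:((P[:,:2]-O)@Rm*1000).round(1)
c=cast(f([[188,348],[496,320],[500,470],[205,498]]),.048,K,T)
print("corners",loc(c),loc(c.mean(0)[None]),c.mean(0)); e=c[1]+c[2]-c[0]-c[3];print(np.arctan2(e[1],e[0]),[np.linalg.norm(c[i]-c[i-1]).round(4) for i in range(4)])
l=cast(f([[252,426],[437,402]]),.053,K,T);print("lugs",loc(l),l.mean(0),np.linalg.norm(l[1]-l[0]),np.arctan2(*(l[1]-l[0])[1::-1]))
print("jar",loc(cast(f([[370,160]]),.066,K,T)))
w=cast(f([[30,85],[605,85]]),.14,K,T);print("mouth",loc(w))
print("deckjar",loc(cast([[318,90]],.2,K,T)))
# floor corner check
print(loc(cast(np.array([[252,255]]),.006,K,T)))
E
```

```text
corners [[-55.6   8.2]
 [ 53.6  18.5]
 [ 57.6 -37.3]
 [-50.2 -48.3]] [[  1.4 -14.7]] [0.55786395 0.01167067 0.048     ]
0.3045164861199079 [np.float64(0.0567), np.float64(0.1097), np.float64(0.056), np.float64(0.1084)]
lugs [[-32.8 -19.2]
 [ 33.2 -10.3]] [0.55669556 0.01139087 0.053     ] 0.0665954069843665 0.34246020575034075
jar [[ 6.5 76.4]]
mouth [[-93.7 104.7]
 [ 66.1 104.8]]
deckjar [[ 47.1 138.8]]
[[ -30.1 -186.1]]
```

```bash
python3 - <<'E'
from h import *
im,K,T=load("w2")
Rm=R.from_euler('z',A).as_matrix()[:2,:2]
loc=lambda P:((P[:,:2]-O)@Rm*1000).round(1)
print("bottle base top edge",loc(cast([[234,246]],.14,K,T)),"cap",loc(cast([[230.5,287]],.245,K,T)))
im,K,T=load("scene0");print(loc(cast([[235,197]],.14,K,T)))
c=[.494,-.345]
for y in (-.26+np.pi/2,-.26-np.pi/2):
  print(inverse_kinematics([.494,-.30,.30],down(y)),inverse_kinematics([.5575,.0115,.12],down(y+.57)))
  print(inverse_kinematics([.494,-.345,.01],down(y)))
E
```

```text
bottle base top edge [[ -46.7 -117.5]] cap [[ -45.1 -122.3]]
[[ -40.9 -132.3]]
[-0.56635187  0.25545255  1.63691309  0.          1.24922701 -1.87714819] [-7.17494160e-04  4.35461365e-01  1.83798297e+00 -4.44089210e-16
  8.68148322e-01 -1.88151382e+00]
[-6.29389102e-01  6.57546140e-01  1.77171778e+00 -4.44089210e-16
  7.12328736e-01 -1.94018543e+00]
[-5.66351865e-01  2.55452552e-01  1.63691309e+00 -4.44089210e-16
  1.24922701e+00  1.26444446e+00] [-7.17494160e-04  4.35461365e-01  1.83798297e+00 -4.44089210e-16
  8.68148322e-01  1.26007883e+00]
[-6.29389102e-01  6.57546140e-01  1.77171778e+00 -4.44089210e-16
  7.12328736e-01  1.20140723e+00]
```

```bash
python3 - <<'E'
from h import *
y=-.26+np.pi/2
move_pose([.46,-.336,.34],down(y)); command_gripper(.85)
movel([.46,-.336,.24],down(y),v=.2); wait(.3); snap("wrist","w9"); zoom("w9",150,80,350,230,4);print(get_time(),get_tcp_pos())
E
```

```text
24.9833 [ 0.46033095 -0.33625402  0.24085387]
```

View pics/w9.png

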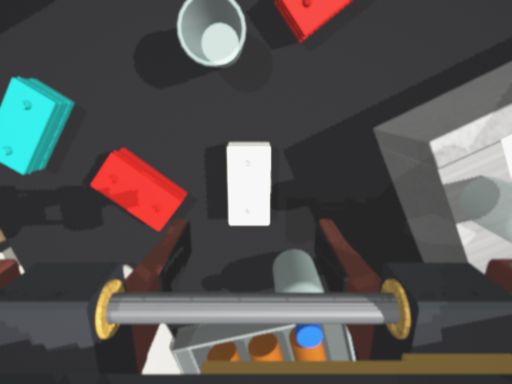

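View pics/w9_z150_80.png

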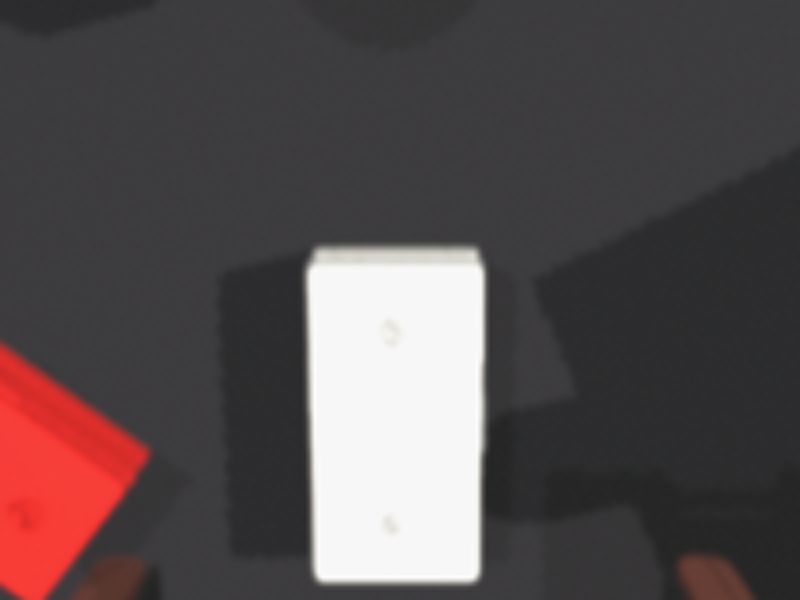

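```bash
python3 - <<'E'
from h import *
im,K,T=load("w9")
f=lambda q:np.array(q)/4+[150,80]
c=cast(f([[307,263],[480+4,263],[480,582],[314,582]]),.042,K,T);e=c[2]+c[3]-c[0]-c[1]
print(c.mean(0),np.arctan2(e[1],e[0]),[np.linalg.norm(c[i]-c[i-1]).round(4) for i in range(4)])
l=cast(f([[391,332],[390,524]]),.048,K,T);print(l.mean(0),np.linalg.norm(l[1]-l[0]),np.arctan2(*(l[1]-l[0])[1::-1]))
r=cast(f([[150,455],[45,600]]),.042,K,T);print("red",r)
E
```

```text
[ 0.49332894 -0.34997364  0.042     ] -0.25802652851943253 [np.float64(0.1119), np.float64(0.0571), np.float64(0.1118), np.float64(0.0581)]
[ 0.4915854  -0.35140745  0.048     ] 0.06637273053219554 -0.26893160192322113
red [[ 0.48087843 -0.43302751  0.042     ]
 [ 0.52238795 -0.48580485  0.042     ]]
```

```bash
python3 - <<'E'
from h import *
b=-.262;y=b+np.pi/2
g=np.array([.4930,-.3500])+.008*np.array([np.cos(b),np.sin(b)])
q=down(y)
movel([*g,.10],q,v=.2)
print(movel([*g,.001],q,v=.08,until_force=6),get_tcp_pos()); wait(.1)
snap("wrist","w10")
command_gripper(0.); wait(.1); print(get_grip_width(),get_tcp_pos(),np.round(get_ft_force(),1)); snap("wrist","w11"); snap("side","d11");print(get_time())
E
```

```text
False [ 0.50111232 -0.35234869  0.00155483]
0.6358725330218294 [ 0.5007831  -0.35217386  0.00112418] [-1.3  0.6  1.5]
28.0417
```

View pics/w11.png

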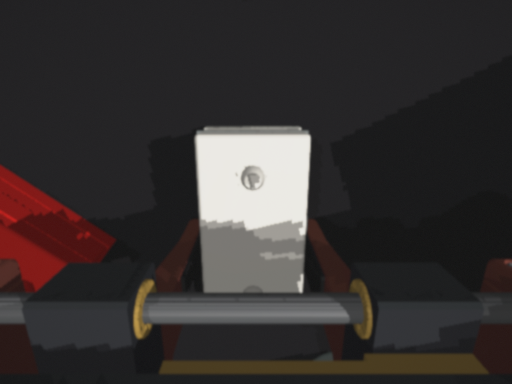

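```bash
python3 - <<'E'
from h import *
im,K,T=load("w11")
p=np.array(get_tcp_pos());Q=qR(get_ee_rot()).as_matrix()
t=lambda P:((P-p)@Q*1000).round(1)
print("corner",t(cast([[197,134],[309,134]],.042,K,T)),"lug",t(cast([[253,178],[253,292]],.048,K,T)))
movel([.501,-.3522,.06],down(-.262+np.pi/2),v=.1); wait(.2); print(get_grip_width(),np.round(get_ft_force(),1)); 
movel([.501,-.3522,.25],down(-.262+np.pi/2),v=.2)
wait(.2); snap("wrist","w12"); snap("side","d12");print(get_time())
im,K,T=load("w12")
p=np.array(get_tcp_pos())
E
```

```text
corner [[-26.  -62.7 -40.9]
 [ 27.  -62.8 -40.9]] lug [[  0.5 -42.8 -46.9]
 [  0.6  20.2 -46.9]]
0.6328788763177697 [-0.7  0.1 -2.6]
30.3833
```

View pics/d12.png

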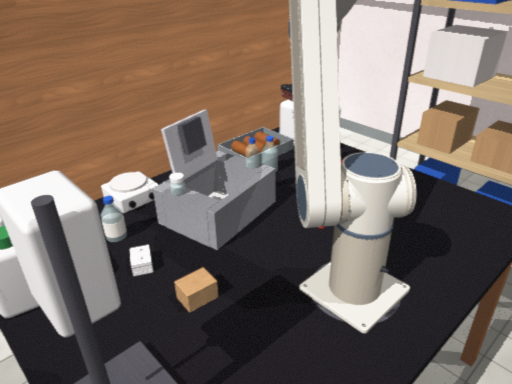

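View pics/w12.png

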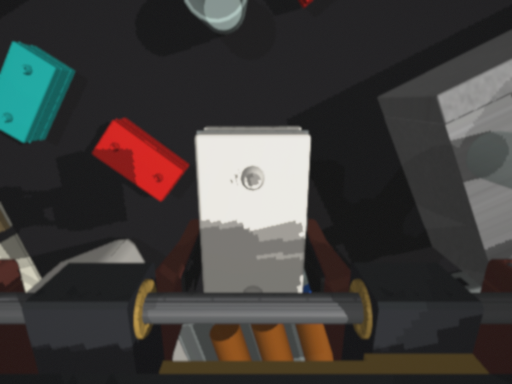

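```bash
python3 - <<'E'
from h import *
y=.3075+np.pi/2
movel([.501,-.3522,.40],down(-.262+np.pi/2),v=.25)
move_pose(W(.10,-.015,.40),down(y)); wait(.3); snap("wrist","w13");zoom("w13",170,10,350,145,4);print(get_time(),get_tcp_pos(),get_grip_width())
E
```

```text
33.0083 [0.65443117 0.03109304 0.40009035] 0.6320726857326513
```

View pics/w13.png

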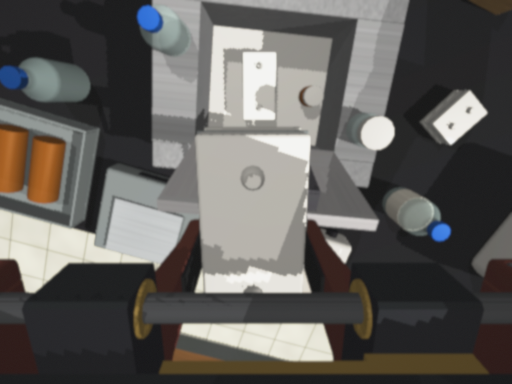

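View pics/w13_z170_10.png

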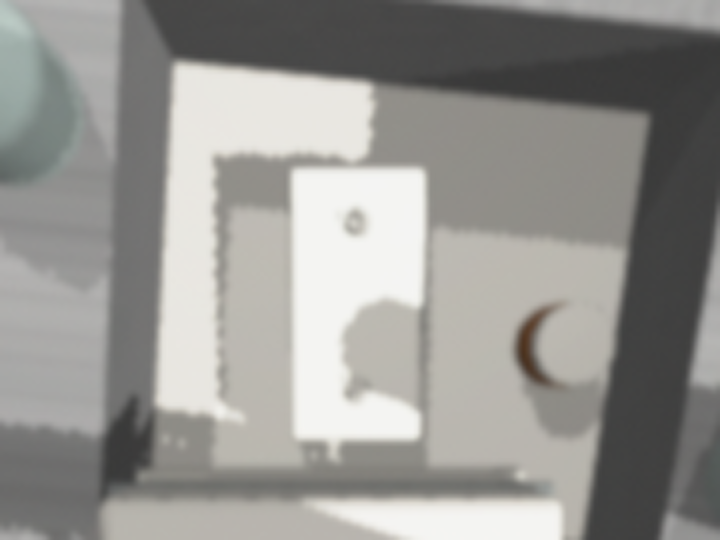

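```bash
python3 - <<'E'
from h import *
im,K,T=load("w13")
f=lambda q:np.array(q)/4+[170,10]
c=cast(f([[291,169],[427,169],[421,440],[293,440]]),.048,K,T);e=c[2]+c[3]-c[0]-c[1]
print(c.mean(0),np.arctan2(e[1],e[0]),[np.linalg.norm(c[i]-c[i-1]).round(4) for i in range(4)])
l=cast(f([[355,221],[354,388]]),.054,K,T);print(l.mean(0),np.linalg.norm(l[1]-l[0]),np.arctan2(*(l[1]-l[0])[1::-1]))
E
```

```text
[0.55710987 0.01222881 0.048     ] 0.3061126583479825 [np.float64(0.1098), np.float64(0.0564), np.float64(0.1097), np.float64(0.0565)]
[0.55681255 0.01045024 0.054     ] 0.06683311233367797 0.3067357827979792
```

```bash
cat >> h.py <<'E'
YB=.306; CB=np.array([.5570,.0117]); YP=YB+np.pi/2
PL=CB+.0082*np.array([np.sin(YP),-np.cos(YP)])-.0004*np.array([np.cos(YP),np.sin(YP)])
E
python3 - <<'E'
from h import *
q=down(YP)
for z in (.4,.2,.12,.048): assert inverse_kinematics([*PL,z],q) is not None
movel([*PL,.40],q,v=.2); movel([*PL,.18],q,v=.2)
print(movel([*PL,.125],q,v=.1,until_force=6)); wait(.3); print(get_tcp_pos(),get_grip_width(),np.round(get_ft_force(),1))
snap("wrist","w14");snap("side","d14");snap("scene","s14");zoom("s14",180,120,340,260,5);zoom("d14",140,80,300,220,5);print(get_time())
E
```

```text
False
[0.56528668 0.01379809 0.12553535] 0.6370237818219071 [-0.1 -0.5 -1.3]
36.0167
```

View pics/w14.png

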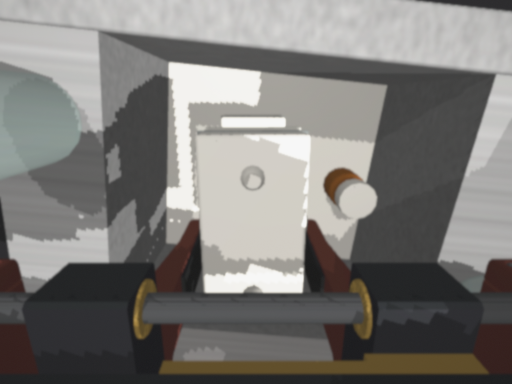

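View pics/s14_z180_120.png

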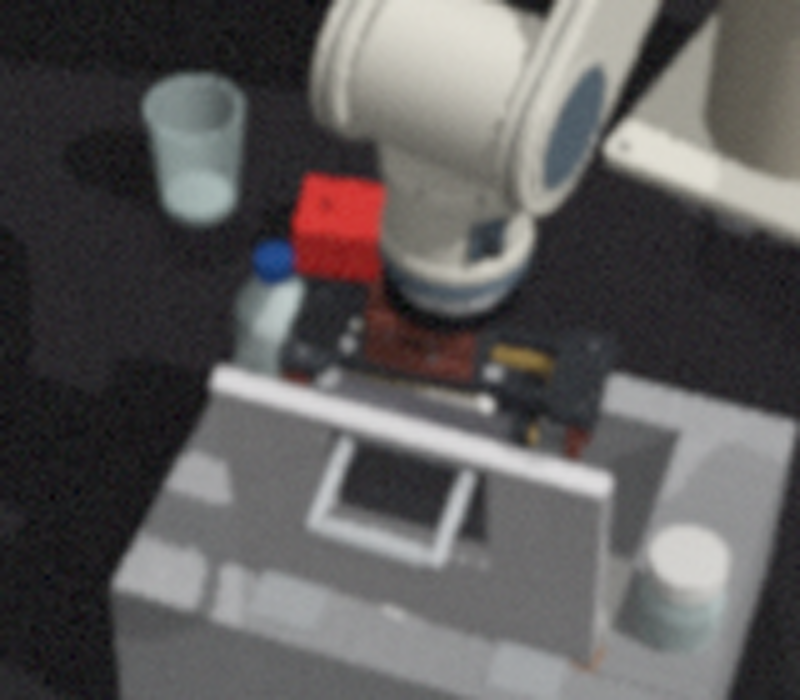

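View pics/d14_z140_80.png

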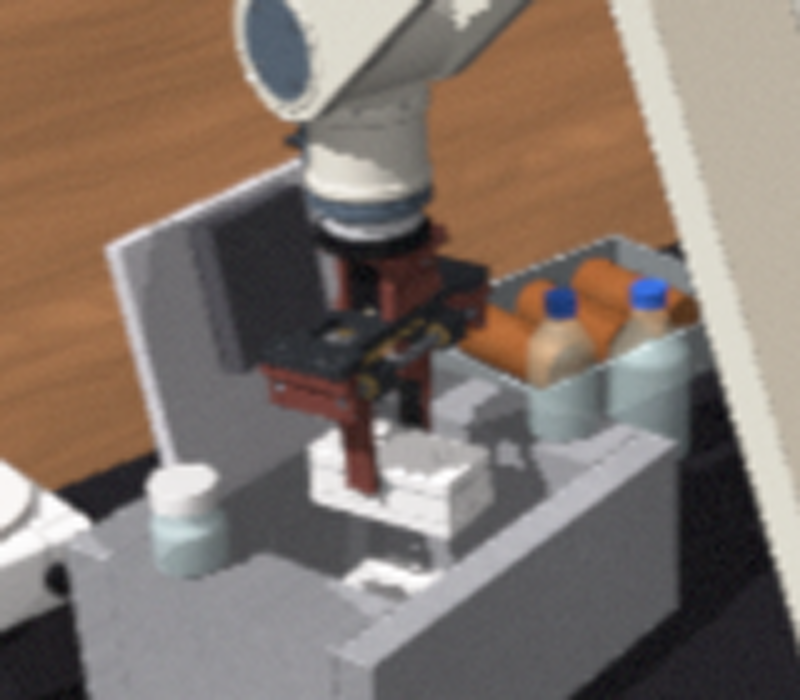

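```bash
python3 - <<'E'
from h import *
q=down(YP)
print(movel([*PL,.070],q,v=.1,until_force=6),get_tcp_pos())
f0=np.array(get_ft_force())
r=movel([*PL,.046],q,v=.03,until_force=7); wait(.2); print(r,get_tcp_pos(),np.array(get_ft_force())-f0,get_grip_width())
snap("wrist","w15");snap("side","d15");zoom("d15",140,80,300,220,5);print(get_time())
E
```

```text
False [0.56524041 0.01379041 0.07015339]
True [0.56468395 0.01377837 0.04891203] [-0.30921597  1.05881217  6.94305584] 0.6360316655093857
37.6833
```

View pics/d15_z140_80.png

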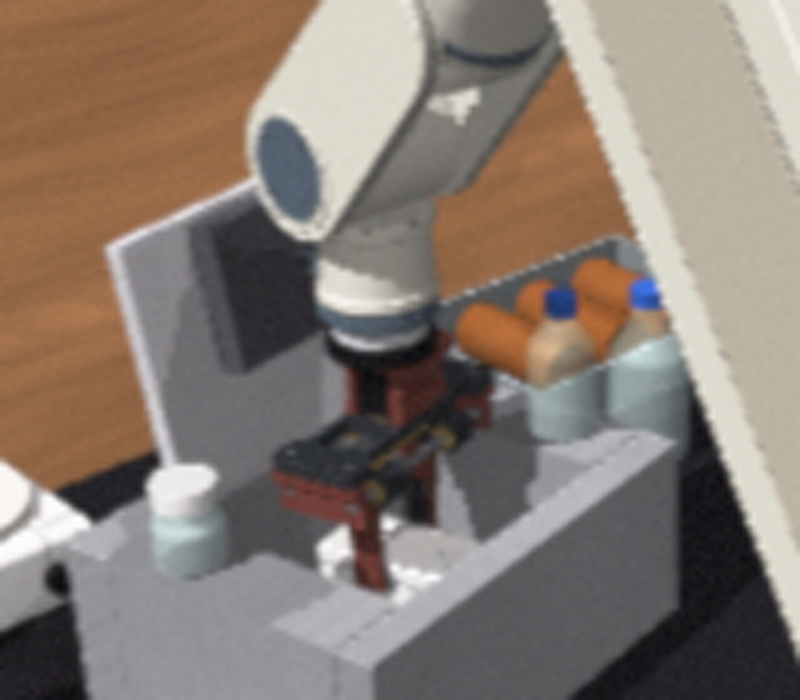

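View pics/w15.png

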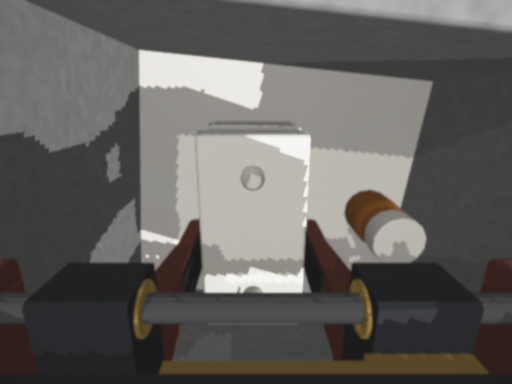

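```bash
python3 - <<'E'
from h import *
q=down(YP)
command_gripper(.78); wait(.2); p=np.array(get_tcp_pos())
movel([*PL,.12],q,v=.08); movel([*PL,.38],q,v=.2)
movel(W(.08,-.015,.42),q,v=.25)
wait(.3); snap("wrist","w16");zoom("w16",150,20,350,170,4);snap("side","d16");snap("scene","s16");print(get_time(),get_tcp_pos())
E
```

```text
41.7333 [0.63453501 0.02746984 0.42010689]
```

View pics/w16_z150_20.png

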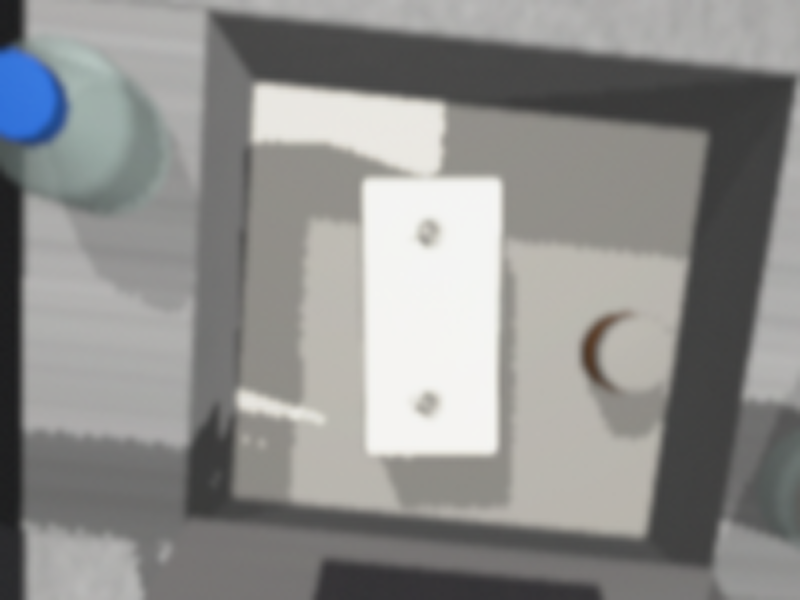

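View pics/d16.png

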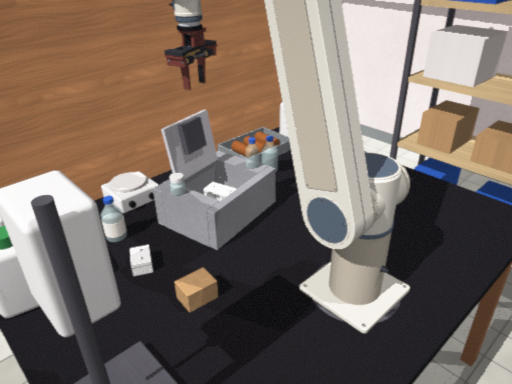

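View pics/s16.png

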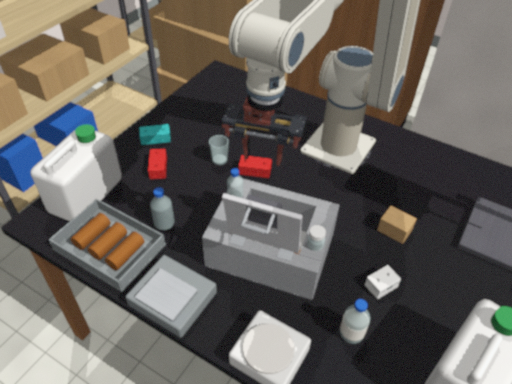

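```bash
python3 - <<'E'
from h import *
im,K,T=load("w16")
f=lambda q:np.array(q)/4+[150,20]
for z in (.090,.097):
  c=cast(f([[363,179],[502,179],[497,455],[368,455]]),z,K,T);e=c[2]+c[3]-c[0]-c[1]
  print(c.mean(0),np.arctan2(e[1],e[0]),[np.linalg.norm(c[i]-c[i-1]).round(4) for i in range(4)])
l=cast(f([[429,232],[428,404]]),.096,K,T);print(l.mean(0),np.linalg.norm(l[1]-l[0]))
job_done()
E
```

```text
[0.55776352 0.01283561 0.09      ] 0.31206578087780196 [np.float64(0.1098), np.float64(0.0559), np.float64(0.1097), np.float64(0.0553)]
[0.55778635 0.01271339 0.097     ] 0.312065780877802 [np.float64(0.1083), np.float64(0.0551), np.float64(0.1082), np.float64(0.0545)]
[0.55764485 0.01095963 0.096     ] 0.06757834138832014
the job is handed in; nothing more can be done
```

The job is done and handed in at about 42 s, with no motion errors. I flipped the ring pull upright with the hatch shut, then lifted the hatch to about 1.75 rad. I stacked the long slide box on the one in the well and let go only after contact at seat height.

**Last checks**
- **Seating:** contact came at TCP z 0.0489 m, where I had predicted 0.049. In the last wrist image the box measures 109.8 × 55.6 mm with its lid assumed at 90 mm, which fits being fully seated.
- **Alignment:** its centre is about 1 mm from where I measured the lower box, and the two are parallel within 0.01 rad.
- **Hatch and bystanders:** the hatch stays open by itself. By eye, no bystander had moved or tipped in the last pictures, and the gripper was clear of everything.

**What disagreed with the description**
- **Fingertips:** they are about 20 mm short of the reported TCP. My first attempt on the ring closed on nothing, and a probe then touched the bar with about 8 N. I allowed for the offset after that.
- **Lower box:** its length runs along the deck's x, not y as described, so I placed the long box by what the images showed.

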